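# Slide a cake board out over the edge of the riser

## Task

Push the rectangular cake board along the top of the wooden riser towards you, until it sticks out over the riser's long front edge by 4 cm (give or take a centimetre) and lies square to that edge, so that the decorator can get a hand under it. Only push it with the fingers: do not lift it, tip it or let it fall, and leave the round card, the gel pot and everything else where they are.

Things in the scene. Friction and masses are not known exactly. Their poses are not given: they have to be found in the camera images.
- riser: Low wooden riser standing fixed on the worktop: a flat top 290 mm deep (its x) by 640 mm wide (its y), upper face 60 mm above the worktop, top panel 14 mm thick on two set-back runners, plain with no rim. Origin at the centre of its footprint, on the worktop. Its -x points towards the robot: the front edge is the line x = -145 mm in this frame. It stands turned by up to 6 degrees.
- board: White rectangular cake board smeared with icing, 170 mm (its x) by 150 mm (its y), 9 mm thick at the edges (smears to 11 mm), about 0.12 kg, lying loose and flat on the riser's top, in its left or its right half, turned up to 13 degrees from square. It slides with ordinary friction, under 2 N of push. Origin at the centre of its underside, z up; its -x end, a 150 mm side, looks towards the riser's front edge and is the side that must stick out.
- board_front (a point): Middle of the board's front (-x) side, at its underside, 85 mm from the board's centre.
- round_card: White round card, 148 mm across, 8 mm thick, lying on the riser's other half; to be left alone. Origin at the centre of its underside.
- gel_pot: Small round pot with a white cap, 45 mm across and 39 mm high, standing on the riser between the two boards; to be left alone. Origin at the centre of its underside.
- tall_bottle: White squeeze bottle, 55 mm across and 186 mm high, standing on the worktop beyond the riser's right end; to be left alone. Origin at the centre of its underside.
- tape: Brown roll of tape, 102 mm across and 24 mm high, lying on the worktop beyond the riser's left end; to be left alone. Origin at the centre of its underside.

How it is judged:
By the outcome, as a careful person would: the job done as asked, in the order asked, and still so for the second after the job is handed in, with the robot touching nothing.
It also fails if it takes over 40 s, if anything falls off the work surface, if the arm or the gripper's body presses on something with over 40 N, if the wrist force passes 120 N, or if a joint passes its speed limit or range.

## Robot

A 6-joint arm with a two-finger parallel gripper is mounted at the origin on a cart in front of the work surface, level with it; the furniture and walls round the work are solid. World frame = base frame: x ahead of the robot, y to its left, z up, the work surface at z = 0. Lengths are in m, angles in rad, forces in N, time in s.
With the tool pointing down it reaches from about 0.3 to 0.875 m from the base axis. Payload 6.4 kg.
Tool frame: the origin (TCP) lies at the very end of the fingers, on their centre line; the grasp point (between the pads) lies ctrl.grip_point_offset behind it (ctrl.grip_point_offset is the distance from the TCP to the grasp point, in m); z points along the fingers, x is the direction in which the jaws open and shut, and the axes are right-handed (so a half turn about z gives the same grasp; the last joint's range is limited). The gripper opens to 85 mm and grips with 20 to 120 N. Pads are 22 mm wide; open, the fingers measure 114 mm over their backs; the gripper's body (76 mm by 85 mm) begins 54 mm behind the grasp point. The pads swing forward as they close: fully open they stand 13 mm farther back than shut.
Start: joints at [1.04, 0.181, 1.607, -0, 1.354, -0.206], TCP at [0.183, 0.545, 0.199] pointing down, gripper open.
Joint ranges: [-2.99, 2.99], [-0.89, 2.07], [0.3, 2.58], [-1.14, 4.28], [0, 2.63], [-3.12, 3.12]. Speed limits (rad/s): [2.57, 2.57, 3.01, 3.14, 3.14, 3.14].

## Interface

Orientations are given as a unit quaternion [w, x, y, z].
In Python, from bench import get_obs, viewer, workorder, ctrl gives the robot as it stands. The module is installed in compiled form; this text tells all that it offers.
- The arm moves only by the tool move_arm, never from a script. Its argument "increments" is a list of rows, each an object of numbers: "tx", "ty", "tz": the shift along the tool's x, y, z in m; "turn": the turn about the tool's z in degrees. A call has 1 to 20 rows; each row is the pose to reach, as a shift and turn from the pose commanded when the call began, along the tool's axes at that moment; what a row does not reach only later rows make up. A row lasts 1/12 s, in which the tool goes at most 41.7 mm and 7.16 degrees, less where a joint would pass 70% of its speed; a pose out of reach is approached as far as the arm can. A call with a gripper value outside its range is refused whole. "gripper" is the opening, from 0 (shut) to 1 (fully open), set as the call begins (left out, the last holds). The fingers move at their own pace and stop on an object; the grip force is fixed at half the most. Time passes only in rows, so rows that repeat a pose let the fingers close. It gives the time, the measured TCP pose, the force and the opening at its end, in the units of the state.
- get_obs(): the state, without advancing time (a new reading comes with each control period).
- viewer.camera(name): name is "scene" or "top" or "wrist"; returns (picture, depth): 400x640x3 uint8, red, green, blue; 400x640 float32, m along the optical axis (not along the pixel's ray), 0 where there is no reading.
- viewer.get_calibration(name): a dict with "intrinsics" (3x3 intrinsics, pixels), "origin" and "attitude" of the camera in the world. Camera axes: x right, y up, looking along -z (the intrinsics and any distortion apply to the point x, -y, -z); pixel columns grow to the right and rows downward; lengths in m; the calibration is good to about 2 mm. A picture is of the moment at which its call begins: read the wrist's pose just before it. get_calibration takes no time and is no camera call; for the wrist camera it gives the pose at the moment of the call.
- workorder.hand_in(): hands the job in, once; it reports no verdict.
The state is a dict: "time_s": time; "q": joint angles; "dq": joint speeds; "joint_efforts": joint torques, N m; "eef_pos": TCP position; "eef_rot": TCP orientation; "wrist_force": force on the tool from outside, world axes, zero at the start; "torque": the same for the moment, N m; "opening": opening from 0.0 (shut) to 1.0 (fully open).
Only numpy, scipy, OpenCV 4.12 (cv2) and the standard library are available. Lean on these libraries where they do the work, as an engineer would, in place of code of your own. Each camera call takes 0.05 s, during which the arm holds its last target.

## Working session

There is one attempt and no reset: what is moved stays moved. The work goes in short steps, Python scripts to look and compute and a tool call to move; the robot and the scene stay as the last step left them, time stands still between calls to the robot, and variables do not carry over. Pictures are saved under pics/ and viewed, and the job is handed in when it is done.

Besides the shell and the picture viewer there is one more tool, called after "Emit:" as name(argument=value, ...) on one line, values as JSON. move_arm: Moves the arm, as the interface text tells. Its arguments: {"type":"object","properties":{"increments":{"type":"array"},"gripper":{"type":"number"}},"required":["increments"]}

```bash
mkdir -p pics
cat > h.py <<'E'
import numpy as np, cv2
from bench import get_obs, viewer, workorder, ctrl
def snap(n,f):
    p,d=viewer.camera(n); c=viewer.get_calibration(n)
    cv2.imwrite(f'pics/{f}.png',p[:,:,::-1]); np.savez(f'pics/{f}.npz',p=p,d=d,K=c['intrinsics'],o=c['origin'],a=c['attitude'])
    return p,d,c
def rot(a):
    a=np.array(a,float)
    if a.shape==(3,3): return a
    from scipy.spatial.transform import Rotation as R
    return R.from_quat([a[1],a[2],a[3],a[0]]).as_matrix()
def ray(f,u,v,z):
    s=np.load(f'pics/{f}.npz'); K=s['K']; r=np.linalg.inv(K)@[u,v,1]; w=rot(s['a'])@[r[0],-r[1],-r[2]]
    t=(z-s['o'][2])/w[2]; return s['o']+t*w
def cloud(f):
    s=np.load(f'pics/{f}.npz'); K=s['K']; d=s['d']; v,u=np.mgrid[0:400,0:640]
    x=(u-K[0,2])/K[0,0]*d; y=(v-K[1,2])/K[1,1]*d
    return np.stack([x,-y,-d],-1)@rot(s['a']).T+s['o'], d>0, s['p']
E
python3 - <<'E'
from h import *
for n in('top','scene'):
    p,d,c=snap(n,n+'1'); print(n,c)
o=get_obs(); print(o, ctrl.grip_point_offset)
E
```

```text
top {'intrinsics': array([[428.04741559,   0.        , 314.13325362],
       [  0.        , 428.04741559, 202.32404603],
       [  0.        ,   0.        ,   1.        ]]), 'origin': array([0.27905808, 0.01281075, 1.54904752]), 'attitude': array([-0.70125641, -0.03102235,  0.0387794 ,  0.71117735])}
scene {'intrinsics': array([[430.39221324,   0.        , 319.86279524],
       [  0.        , 430.39221324, 196.67469651],
       [  0.        ,   0.        ,   1.        ]]), 'origin': array([-0.17517553, -0.57867783,  1.10736102]), 'attitude': array([ 0.86550473,  0.30336194, -0.13827981, -0.37383392])}
{'time_s': 0.1, 'q': array([ 1.03969935e+00,  1.81471744e-01,  1.60790418e+00,  2.22743089e-05,
        1.35376909e+00, -2.06282366e-01]), 'dq': array([-1.70866297e-03,  7.95811089e-05, -1.19120041e-04, -5.04976422e-04,
        4.41058562e-04,  2.19489502e-04]), 'joint_efforts': array([ 1.10320874e-03, -4.45875442e+01, -3.52242529e+01, -9.53706763e-05,
        4.19949240e-03, -5.21151787e-05]), 'eef_pos': array([0.18319258, 0.54447572, 0.19847331]), 'eef_rot': array([ 3.04216905e-04,  8.12138185e-01,  5.83464623e-01, -7.14159149e-04]), 'wrist_force': array([-0.46798631,  0.41528005,  1.02996261]), 'torque': array([ 0.04820826,  0.00914461, -0.0220863 ]), 'opening': 1.0018548239328877} 0.0187
```

View pics/top1.png

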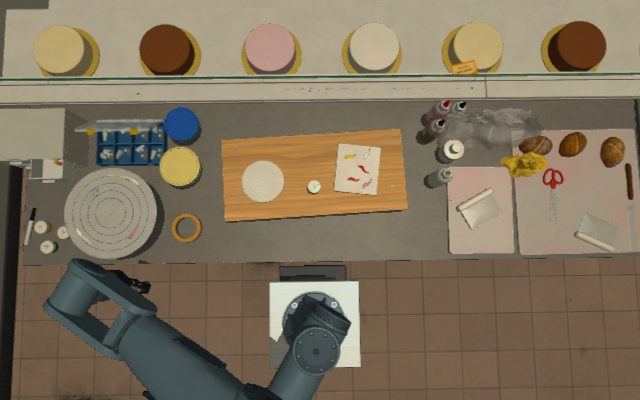

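View pics/scene1.png

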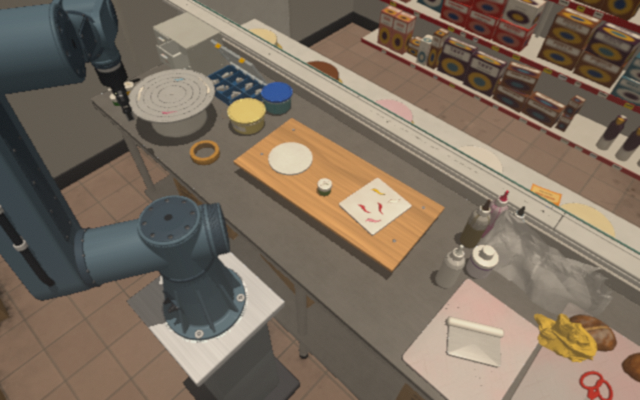

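Run:
```python
from h import *
X,m,p=cloud('top1')
h=X[...,2]
im=np.clip((h-0.03)/0.06,0,1)*255; im[~m]=0
cv2.imwrite('pics/h1.png',im.astype(np.uint8))
```

```text
(no output)
```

View pics/h1.png

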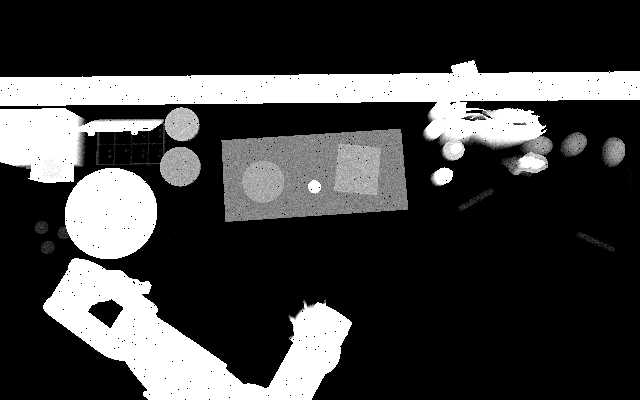

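The board is on the right half (corners near 338,143 / 381,149 / 378,195 / 334,191). The card is at 263,181, the pot at 314,186, and a glass/ledge runs behind at row ~100. Next I'll measure them.

```bash
cat >> h.py <<'E'
def measure(f,pr=True):
    """board & riser rects from the picture/depth; returns dict"""
    X,m,p=cloud(f); h=X[...,2]
    roi=np.zeros(h.shape,bool); roi[110:235,210:420]=True
    hm=cv2.medianBlur(h.astype(np.float32),5)
    hsv=cv2.cvtColor(p,cv2.COLOR_RGB2HSV)
    ris=(roi&(hm>.045)&(hm<.085)).astype(np.uint8)
    def proj(c,z): return np.array([ray(f,u,v,z)[:2] for u,v in c])
    def big(mask):
        cs,_=cv2.findContours(mask,cv2.RETR_EXTERNAL,cv2.CHAIN_APPROX_NONE); return sorted(cs,key=cv2.contourArea)[::-1]
    out={}
    c=big(ris)[0][:,0]; w=proj(c,.06); out['riser']=cv2.minAreaRect((w*1000).astype(np.float32))
    wh=(roi&(hsv[...,1]<70)&(hsv[...,2]>130)).astype(np.uint8)
    wh=cv2.morphologyEx(wh,cv2.MORPH_CLOSE,np.ones((7,7)))
    for i,cc in enumerate(big(wh)[:3]):
        w=proj(cc[:,0],.069); out[i]=cv2.minAreaRect((w*1000).astype(np.float32))
    for k,v in out.items(): print(k,np.round(v[0],1),np.round(v[1],1),round(v[2],2), np.round(cv2.boxPoints(v)).tolist())
    return out
E
python3 - <<'E'
from h import *
measure('top1')
measure
X,m,p=cloud('top1')
for u in (250,314,345,360,372):
    print(u,[(v,np.round(X[v,u],3).tolist()) for v in (70,82,90,98,104,115,125,140,160,212,230)])
E
python3 -c "
import cv2;i=cv2.imread('pics/top1.png')[120:230,210:420];cv2.imwrite('pics/c1.png',cv2.resize(i,None,fx=3.8,fy=3.8,interpolation=cv2.INTER_CUBIC))"
```

```text
riser [526.  -5.] [291.  639.7] 3.03 [[364.0, 307.0], [398.0, -332.0], [688.0, -317.0], [654.0, 322.0]]
0 [ 542.4 -156. ] [149.9 168.2] 83.18 [[450.0, -220.0], [617.0, -240.0], [635.0, -91.0], [468.0, -72.0]]
1 [503.1 174.5] [143.  140.9] 89.28 [[432.0, 104.0], [573.0, 102.0], [574.0, 245.0], [434.0, 247.0]]
2 [ 350.  -153.9] [191.1  72.7] 89.18 [[312.0, -249.0], [385.0, -250.0], [388.0, -59.0], [315.0, -58.0]]
250 [(70, [0.993, 0.247, -0.14]), (82, [0.834, 0.209, 0.135]), (90, [0.803, 0.208, 0.144]), (98, [0.775, 0.208, 0.144]), (104, [0.801, 0.227, 0.005]), (115, [0.76, 0.227, 0.003]), (125, [0.723, 0.228, -0.0]), (140, [0.65, 0.219, 0.065]), (160, [0.579, 0.219, 0.062]), (212, [0.395, 0.219, 0.064]), (230, [0.335, 0.228, -0.001])]
314 [(70, [0.996, -0.015, -0.154]), (82, [0.833, -0.009, 0.134]), (90, [0.804, -0.009, 0.135]), (98, [0.773, -0.008, 0.143]), (104, [0.798, -0.01, 0.006]), (115, [0.76, -0.01, -0.006]), (125, [0.72, -0.009, -0.001]), (140, [0.646, -0.007, 0.069]), (160, [0.576, -0.006, 0.064]), (212, [0.393, -0.004, 0.059]), (230, [0.332, -0.003, 0.002])]
345 [(70, [0.99
[... 302 characters left out ...]
0.33, -0.115, 0.004])]
360 [(70, [0.975, -0.199, -0.109]), (82, [0.828, -0.166, 0.14]), (90, [0.8, -0.165, 0.141]), (98, [0.773, -0.165, 0.139]), (104, [0.799, -0.182, -0.001]), (115, [0.754, -0.179, 0.008]), (125, [0.717, -0.179, 0.002]), (140, [0.646, -0.17, 0.064]), (160, [0.572, -0.167, 0.075]), (212, [0.39, -0.164, 0.062]), (230, [0.33, -0.171, -0.008])]
372 [(70, [0.963, -0.243, -0.08]), (82, [0.829, -0.207, 0.138]), (90, [0.8, -0.206, 0.14]), (98, [0.772, -0.206, 0.138]), (104, [0.797, -0.226, 0.002]), (115, [0.754, -0.224, 0.006]), (125, [0.718, -0.224, -0.002]), (140, [0.647, -0.214, 0.057]), (160, [0.572, -0.21, 0.068]), (212, [0.394, -0.215, 0.003]), (230, [0.329, -0.213, 0.005])]
```

View pics/c1.png

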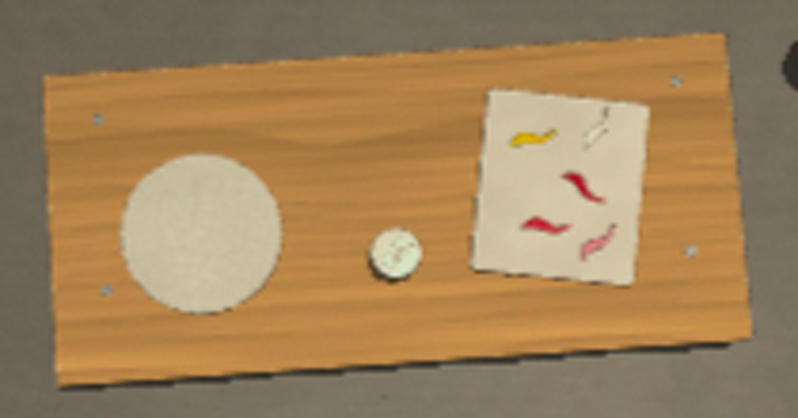

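```bash
cat >> h.py <<'E'
YR=np.radians(3.03)
def uv2w(u,v): return np.array([u*np.cos(YR)-v*np.sin(YR), u*np.sin(YR)+v*np.cos(YR)])
def w2uv(x,y): return np.array([x*np.cos(YR)+y*np.sin(YR), -x*np.sin(YR)+y*np.cos(YR)])
def plan(u,v,z,yaw=93.03):
    o=get_obs(); R=rot(o['eef_rot']); d=np.r_[uv2w(u,v),z]-o['eef_pos']
    y0=np.degrees(np.arctan2(R[1,0],R[0,0]))
    print('tool shift mm',np.round(R.T@d*1000,1),'turn',round(-(yaw-y0),2),'uv',np.round(w2uv(*o['eef_pos'][:2])*1000,1),'z',o['eef_pos'][2],'yaw',y0,'F',np.round(o['wrist_force'],2),o['time_s'])
E
python3 -c "
from h import *
plan(.652,-.192,.15)"
```

```text
tool shift mm [-512.4  677.    49. ] turn -21.64 uv [211.7 534. ] z 0.1984733093261181 yaw 71.38923267051669 F [-0.47  0.42  1.03] 0.1
```

Emit:
move_arm(increments=[{"tx":-0.128,"ty":0.169,"tz":0,"turn":-5.4},{"tx":-0.256,"ty":0.338,"tz":0,"turn":-10.8},{"tx":-0.256,"ty":0.338,"tz":0,"turn":-10.8},{"tx":-0.256,"ty":0.338,"tz":0,"turn":-10.8},{"tx":-0.256,"ty":0.338,"tz":0,"turn":-10.8},{"tx":-0.256,"ty":0.338,"tz":0,"turn":-10.8},{"tx":-0.256,"ty":0.338,"tz":0,"turn":-10.8},{"tx":-0.256,"ty":0.338,"tz":0,"turn":-10.8},{"tx":-0.256,"ty":0.338,"tz":0,"turn":-10.8},{"tx":-0.256,"ty":0.338,"tz":0,"turn":-10.8},{"tx":-0.512,"ty":0.677,"tz":0,"turn":-21.6},{"tx":-0.512,"ty":0.677,"tz":0,"turn":-21.6},{"tx":-0.512,"ty":0.677,"tz":0,"turn":-21.6},{"tx":-0.512,"ty":0.677,"tz":0,"turn":-21.6},{"tx":-0.512,"ty":0.677,"tz":0,"turn":-21.6},{"tx":-0.512,"ty":0.677,"tz":0,"turn":-21.6},{"tx":-0.512,"ty":0.677,"tz":0,"turn":-21.6},{"tx":-0.512,"ty":0.677,"tz":0,"turn":-21.6},{"tx":-0.512,"ty":0.677,"tz":0,"turn":-21.6},{"tx":-0.512,"ty":0.677,"tz":0,"turn":-21.6}], gripper=1)

```text
time_s: 1.77
eef_pos: [0.6506, -0.1412, 0.1985]
eef_rot: [-0.001, 0.689, 0.725, -0.0]
wrist_force: [0.1, 0.4, 0.4]
opening: 1.002
```

```bash
python3 -c "
from h import *
plan(.652,-.192,.12)"
```

```text
tool shift mm [-16.6   9.8  78.5] turn -0.06 uv [ 642.3 -175.4] z 0.1985464867147153 yaw 92.9732561632407 F [0.09 0.44 0.39] 1.7667
```

Emit:
move_arm(increments=[{"tx":-0.0166,"ty":0.0098,"tz":0.03},{"tx":-0.0166,"ty":0.0098,"tz":0.06},{"tx":-0.0166,"ty":0.0098,"tz":0.078},{"tx":-0.0166,"ty":0.0098,"tz":0.078},{"tx":-0.0166,"ty":0.0098,"tz":0.078}])

```text
validation failed for argument at $.in...
```

```bash
python3 -c "
from h import *
plan(.652,-.192,.075)
snap('wrist','w1')"
```

```text
tool shift mm [-16.6   9.9 123.5] turn -0.06 uv [ 642.3 -175.4] z 0.1985464867147153 yaw 92.9732561632407 F [0.09 0.44 0.39] 1.7667
```

View pics/w1.png

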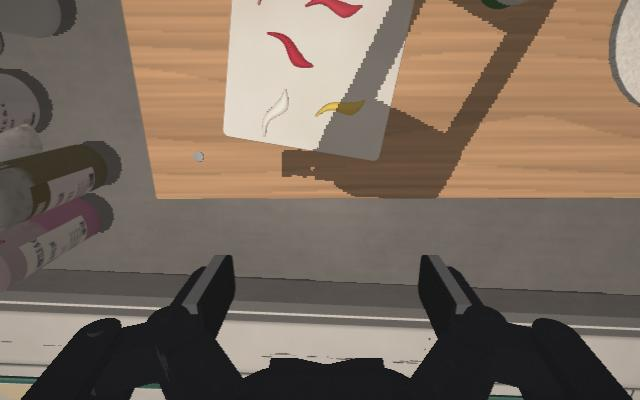

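The move was refused, probably because every row needs all four fields. The wrist view shows the board's back edge at rows 133–160, the riser's back edge at row ~198, and the open fingers at columns 220 and 435.

Emit:
move_arm(increments=[{"tx":-0.0166,"ty":0.0098,"tz":0.03,"turn":0},{"tx":-0.0166,"ty":0.0098,"tz":0.06,"turn":0},{"tx":-0.0166,"ty":0.0098,"tz":0.078,"turn":0},{"tx":-0.0166,"ty":0.0098,"tz":0.078,"turn":0},{"tx":-0.0166,"ty":0.0098,"tz":0.078,"turn":0}])

```text
time_s: 2.23
eef_pos: [0.6596, -0.155, 0.1196]
eef_rot: [-0.002, 0.688, 0.725, -0.001]
wrist_force: [0.6, -0.4, 0.1]
opening: 0.999
```

```bash
python3 -c "
from h import *
plan(.652,-.192,.075)
snap('wrist','w1')"
```

```text
tool shift mm [-2.4  1.6 44.6] turn -0.05 uv [ 650.5 -189.6] z 0.11964118177011303 yaw 92.98257427088141 F [ 0.61 -0.43  0.06] 2.2333
```

View pics/w1.png

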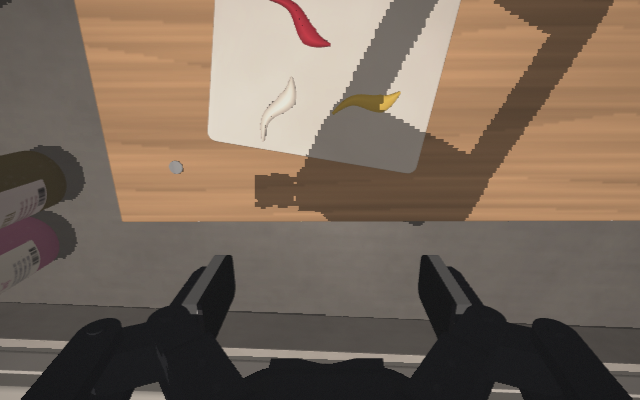

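```bash
python3 -c "
from h import *
s=np.load('pics/w1.npz'); R=rot(s['a']); o=get_obs(); Rt=rot(o['eef_rot'])
for tz in (0,-.013):
  for p in [(.0425,-.011),(.0425,.011),(.0425,0),(-.0425,-.011),(-.0425,.011)]:
    w=o['eef_pos']+Rt@[p[0],p[1],tz]; c=R.T@(w-s['o']); q=s['K']@[c[0],-c[1],-c[2]]; print(tz,p,q[:2]/q[2])
for pt in [(209,138),(416,172)]: print(w2uv(*ray('w1',*pt,.069)[:2]))
for pt in [(122,221),(600,221)]: print(w2uv(*ray('w1',*pt,.06)[:2]))
"
```

```text
0 (0.0425, -0.011) [400.33878807 212.04106189]
0 (0.0425, 0.011) [397.72307659 245.8360788 ]
0 (0.0425, 0) [399.00727184 229.24426405]
0 (-0.0425, -0.011) [254.92619085 212.08382613]
0 (-0.0425, 0.011) [257.47771911 245.86934818]
-0.013 (0.0425, -0.011) [405.53251085 220.84344647]
-0.013 (0.0425, 0.011) [402.54301071 256.58793406]
-0.013 (0.0425, 0) [404.00885672 239.06128677]
-0.013 (-0.0425, -0.011) [249.90862469 220.88690828]
-0.013 (-0.0425, 0.011) [252.82283006 256.62074203]
[ 0.60563168 -0.27366862]
[ 0.63050024 -0.12539151]
[ 0.67298487 -0.35408587]
[0.67327948 0.02754081]
```

```bash
python3 -c "
from h import *
X,m,p=cloud('w1'); o=get_obs(); Rt=rot(o['eef_rot']); T=(X-o['eef_pos'])@Rt*1000
for v in (250,258,265,275,285,295,305,315):
  print(v,[(u,np.round(T[v,u]).tolist()) for u in (200,212,218,224,230,233)])
k=m&(T[...,2]<5)&(T[...,2]>-60)&(abs(T[...,0])<70)&(abs(T[...,1])<40)
for s in(-1,1):
  q=T[k&(T[...,0]*s>0)]; print(q.min(0),q.max(0),len(q))
"
python3 -c "
import cv2;i=cv2.imread('pics/w1.png')[230:360,150:490];cv2.imwrite('pics/c2.png',cv2.resize(i,None,fx=2.3,fy=2.3,interpolation=cv2.INTER_CUBIC))"
```

```text
250 [(200, [-130.0, 78.0, 119.0]), (212, [-118.0, 78.0, 119.0]), (218, [-111.0, 77.0, 118.0]), (224, [-105.0, 77.0, 118.0]), (230, [-99.0, 78.0, 118.0]), (233, [-96.0, 78.0, 119.0])]
258 [(200, [-131.0, 87.0, 119.0]), (212, [-119.0, 87.0, 119.0]), (218, [-48.0, -10.0, -52.0]), (224, [-45.0, -10.0, -52.0]), (230, [-44.0, -8.0, -49.0]), (233, [-97.0, 87.0, 119.0])]
265 [(200, [-132.0, 95.0, 118.0]), (212, [-48.0, -11.0, -58.0]), (218, [-46.0, -11.0, -58.0]), (224, [-43.0, -10.0, -57.0]), (230, [-43.0, -6.0, -50.0]), (233, [-43.0, -3.0, -46.0])]
275 [(200, [-53.0, -6.0, -59.0]), (212, [-46.0, -10.0, -65.0]), (218, [-43.0, -10.0, -65.0]), (224, [-43.0, -6.0, -58.0]), (230, [-43.0, -2.0, -51.0]), (233, [-44.0, 2.0, -47.0])]
285 [(200, [-47.0, -11.0, -73.0]), (212, [-44.0, -10.0, -71.0]), (218, [-44.0, -6.0, -66.0]), (224, [-43.0, -2.0, -60.0]), (230, [-44.0, 3.0, -52.0]), (233, [-43.0, 5.0, -49.0])]
295 [(200, [-46.0, -10.0, -78.0]), (212, [-43.0, -7.0, -73.0]), (218, [-43.0, -3.0, -67.0]), (224, [-43.0, 2.0, -61.0]), (230, [-43.0, 7.0, -54.0]), (233, [-43.0, 10.0, -50.0])]
305 [(200, [-44.0, -10.0, -83.0]), (212, [-43.0, -3.0, -74.0]), (218, [-43.0, 1.0, -69.0]), (224, [-43.0, 6.0, -62.0]), (230, [-44.0, 12.0, -55.0]), (233, [-102.0, 145.0, 119.0])]
315 [(200, [-44.0, -6.0, -83.0]), (212, [-43.0, -0.0, -76.0]), (218, [-43.0, 5.0, -70.0]), (224, [-43.0, 10.0, -64.0]), (230, [-105.0, 154.0, 114.0]), (233, [-102.0, 154.0, 114.0])]
[-57.39982721 -11.2514753  -59.98690502] [-42.88640107  12.01273306 -44.05541567] 769
[ 41.44147063 -11.24865183 -59.99755149] [ 55.88221775  11.70337814 -44.9723324 ] 781
```

View pics/c2.png

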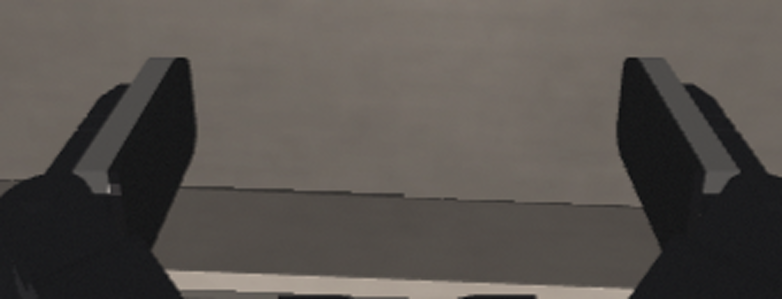

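Emit:
move_arm(increments=[{"tx":-0.001,"ty":0.001,"tz":0.02,"turn":0},{"tx":-0.001,"ty":0.001,"tz":0.045,"turn":0},{"tx":-0.001,"ty":0.001,"tz":0.052,"turn":0},{"tx":-0.001,"ty":0.001,"tz":0.052,"turn":0},{"tx":-0.001,"ty":0.001,"tz":0.052,"turn":0}])

```text
time_s: 2.7
eef_pos: [0.6626, -0.1565, 0.0709]
eef_rot: [0.001, 0.688, 0.725, 0.0]
wrist_force: [0.2, -0.7, 0.5]
opening: 1.003
```

```bash
python3 -c "
from h import *
plan(.652,-.192,.065)
snap('wrist','w2');snap('scene','s2')
X,m,p=cloud('w2'); o=get_obs(); Rt=rot(o['eef_rot']); T=(X-o['eef_pos'])@Rt*1000
k=m&(T[...,2]<-15)&(T[...,2]>-80)&(abs(T[...,0])<60)&(abs(T[...,1])<14)
for s in(-1,1):
  q=T[k&(T[...,0]*s>0)]; print(q.min(0),q.max(0),len(q))
X,m,p=cloud('s2'); T=(X-o['eef_pos'])@Rt*1000
k=m&(T[...,2]<0)&(T[...,2]>-80)&(abs(T[...,0])<70)&(abs(T[...,1])<16)
q=T[k]; print(np.percentile(q[:,2],[50,90,98,100]),len(q))
"
python3 -c "
import cv2;i=cv2.imread('pics/s2.png')[120:270,280:480];cv2.imwrite('pics/c3.png',cv2.resize(i,None,fx=3.8,fy=3.8,interpolation=cv2.INTER_CUBIC))"
```

```text
tool shift mm [-0.7 -1.4  5.9] turn -0.02 uv [ 653.4 -191.3] z 0.07088861476295713 yaw 93.01121521052835 F [ 0.18 -0.67  0.53] 2.7
[-57.37409823 -11.73195441 -79.99289143] [-42.53486987  11.96283791 -44.82462808] 2581
[ 41.52478921 -11.6041326  -79.97351825] [ 56.02728367  11.7942991  -45.09282409] 2584
[-64.12875058 -51.16342615 -47.81119359 -45.89858596] 89
```

View pics/w2.png

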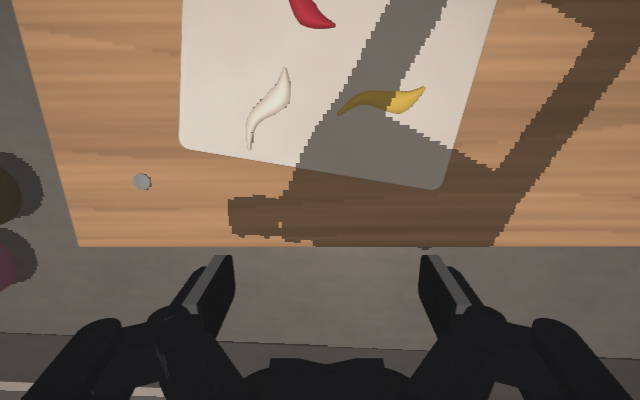

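View pics/c3.png

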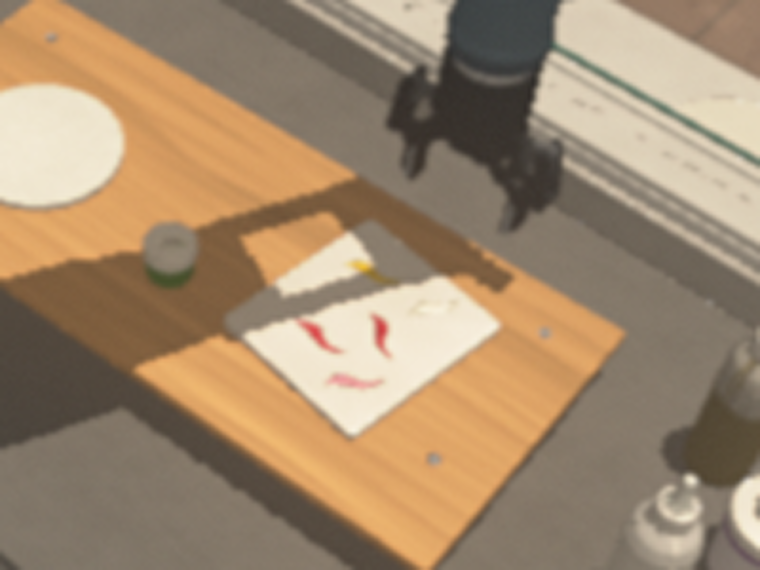

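Both cameras put the open fingertips about 45 mm behind the reported TCP, in line with it laterally. So I'll go down with a force check.

Emit:
move_arm(increments=[{"tx":0,"ty":0,"tz":0.02,"turn":0},{"tx":0,"ty":0,"tz":0.035,"turn":0},{"tx":0,"ty":0,"tz":0.042,"turn":0},{"tx":0,"ty":0,"tz":0.042,"turn":0},{"tx":0,"ty":0,"tz":0.042,"turn":0}])

```text
time_s: 3.22
eef_pos: [0.6615, -0.1563, 0.0269]
eef_rot: [-0.001, 0.688, 0.725, -0.0]
wrist_force: [-0.0, 0.1, -0.3]
opening: 0.995
```

```bash
python3 -c "
from h import *
plan(.652,-.192,.018)
snap('wrist','w3')
X,m,p=cloud('w3'); o=get_obs(); Rt=rot(o['eef_rot']); T=(X-o['eef_pos'])@Rt*1000
k=m&(X[...,2]>.066)&(T[...,2]>-80)&(abs(T[...,0])<60)&(abs(T[...,1])<14)
print(np.sort(X[k][:,2])[:30:6], np.median(X[190:215,100:150,2]))
"
```

```text
tool shift mm [-0.9 -0.3  8.9] turn -0.04 uv [ 652.3 -191.1] z 0.026938416199925527 yaw 92.9905766087061 F [-0.04  0.14 -0.28] 3.2167
[0.07242964 0.073128   0.07346383 0.07364902 0.07380005] 0.06124056048628486
```

View pics/w3.png

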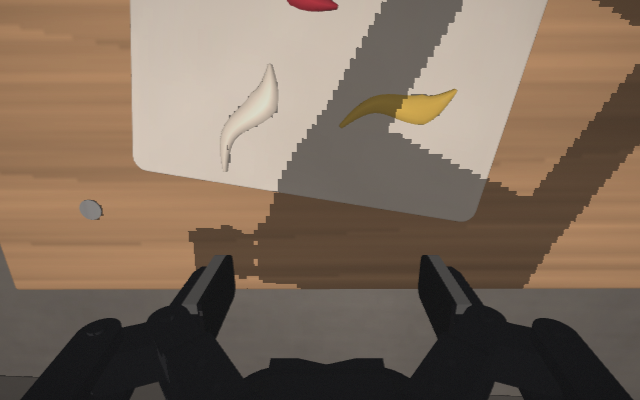

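Emit:
move_arm(increments=[{"tx":0,"ty":0,"tz":0.003,"turn":0},{"tx":0,"ty":0,"tz":0.006,"turn":0},{"tx":0,"ty":0,"tz":0.0085,"turn":0},{"tx":0,"ty":0,"tz":0.0085,"turn":0},{"tx":0,"ty":0,"tz":0.0085,"turn":0}])

```text
time_s: 3.68
eef_pos: [0.6617, -0.1564, 0.0186]
eef_rot: [-0.0, 0.688, 0.725, -0.0]
wrist_force: [-0.7, 0.7, -0.2]
opening: 0.995
```

```bash
python3 -c "
from h import *
plan(.652,-.192,.018)
snap('wrist','w4')
X,m,p=cloud('w4'); o=get_obs(); Rt=rot(o['eef_rot']); T=(X-o['eef_pos'])@Rt*1000
k=m&(X[...,2]>.06)&(T[...,2]>-80)&(abs(abs(T[...,0])-50)<9)&(abs(T[...,1])<14)
print(np.sort(X[k][:,2])[:200:10])
for pt in [(105,176),(505,240)]: print(w2uv(*ray('w4',*pt,.069)[:2]))
"
```

```text
tool shift mm [-0.9 -0.5  0.6] turn -0.04 uv [ 652.5 -191.1] z 0.0185997608445804 yaw 92.98961258386268 F [-0.73  0.65 -0.16] 3.6833
[0.06000348 0.06001392 0.0600266  0.06003632 0.06004895 0.06005937
 0.0600687  0.06007567 0.06008244 0.06009456 0.06009995 0.06011312
 0.06012172 0.06013123 0.06014522 0.06015941 0.06017034 0.06018053
 0.06018931 0.06019789]
[ 0.60607125 -0.28078397]
[ 0.63468105 -0.11519626]
```

View pics/w4.png

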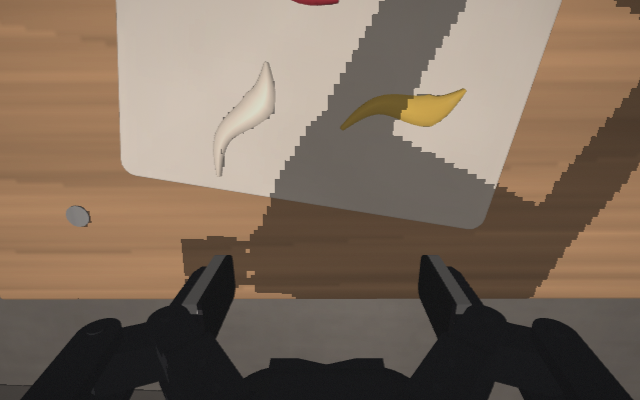

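Emit:
move_arm(increments=[{"tx":0,"ty":0,"tz":0.0012,"turn":0},{"tx":0,"ty":-0.005,"tz":0.0012,"turn":0},{"tx":0,"ty":-0.008,"tz":0.0012,"turn":0},{"tx":0,"ty":-0.011,"tz":0.0012,"turn":0},{"tx":0,"ty":-0.014,"tz":0.0012,"turn":0},{"tx":0,"ty":-0.017,"tz":0.0012,"turn":0},{"tx":0,"ty":-0.02,"tz":0.0012,"turn":0},{"tx":0,"ty":-0.024,"tz":0.0012,"turn":0},{"tx":0,"ty":-0.028,"tz":0.0012,"turn":0},{"tx":0,"ty":-0.032,"tz":0.0012,"turn":0},{"tx":0,"ty":-0.036,"tz":0.0012,"turn":0},{"tx":0,"ty":-0.04,"tz":0.0012,"turn":0}])

```text
time_s: 4.73
eef_pos: [0.6216, -0.1586, 0.0176]
eef_rot: [0.0, 0.688, 0.725, 0.0]
wrist_force: [0.6, 1.1, -0.0]
opening: 1.001
```

```bash
python3 -c "
from h import *
plan(.6,-.192,.018)
snap('wrist','w5')"
```

```text
tool shift mm [ -0.8 -12.3  -0.4] turn -0.04 uv [ 612.3 -191.2] z 0.017648020590523346 yaw 92.98731586445093 F [ 0.62  1.1  -0.04] 4.7333
```

View pics/w5.png

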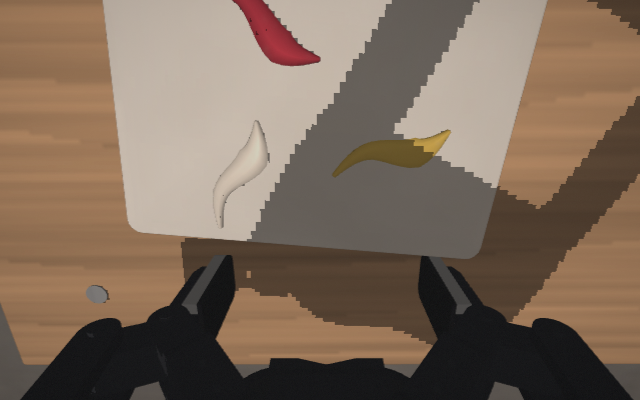

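The push works: the left finger has contact and the back edge (rows 233 to 258) is turning square. I'll keep going.

Emit:
move_arm(increments=[{"tx":0,"ty":-0.004,"tz":0,"turn":0},{"tx":0,"ty":-0.008,"tz":0,"turn":0},{"tx":0,"ty":-0.012,"tz":0,"turn":0},{"tx":0,"ty":-0.016,"tz":0,"turn":0},{"tx":0,"ty":-0.02,"tz":0,"turn":0},{"tx":0,"ty":-0.024,"tz":0,"turn":0},{"tx":0,"ty":-0.028,"tz":0,"turn":0},{"tx":0,"ty":-0.032,"tz":0,"turn":0},{"tx":0,"ty":-0.036,"tz":0,"turn":0},{"tx":0,"ty":-0.04,"tz":0,"turn":0},{"tx":0,"ty":-0.044,"tz":0,"turn":0},{"tx":0,"ty":-0.048,"tz":0,"turn":0},{"tx":0,"ty":-0.052,"tz":0,"turn":0},{"tx":0,"ty":-0.056,"tz":0,"turn":0},{"tx":0,"ty":-0.06,"tz":0,"turn":0},{"tx":0,"ty":-0.064,"tz":0,"turn":0},{"tx":0,"ty":-0.068,"tz":0,"turn":0},{"tx":0,"ty":-0.07,"tz":0,"turn":0}])

```text
time_s: 6.28
eef_pos: [0.5515, -0.1622, 0.0176]
eef_rot: [-0.0, 0.688, 0.725, -0.0]
wrist_force: [-0.4, -0.4, -0.1]
opening: 1.0
```

```bash
python3 -c "
from h import *
plan(.6,-.192,.018)
snap('wrist','w6');snap('top','t6');snap('scene','s6')
import cv2
i=cv2.imread('pics/t6.png')[120:230,210:420];cv2.imwrite('pics/c6.png',cv2.resize(i,None,fx=3.8,fy=3.8,interpolation=cv2.INTER_CUBIC))
i=cv2.imread('pics/s6.png')[140:290,270:470];cv2.imwrite('pics/c6s.png',cv2.resize(i,None,fx=3.8,fy=3.8,interpolation=cv2.INTER_CUBIC))
"
```

```text
tool shift mm [-0.8 57.8 -0.4] turn -0.05 uv [ 542.2 -191.1] z 0.017597831487291292 yaw 92.98438548172527 F [-0.43 -0.38 -0.15] 6.2833
```

View pics/w6.png

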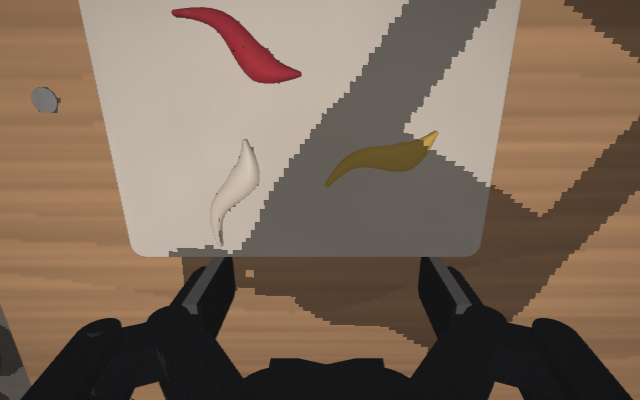

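View pics/c6.png

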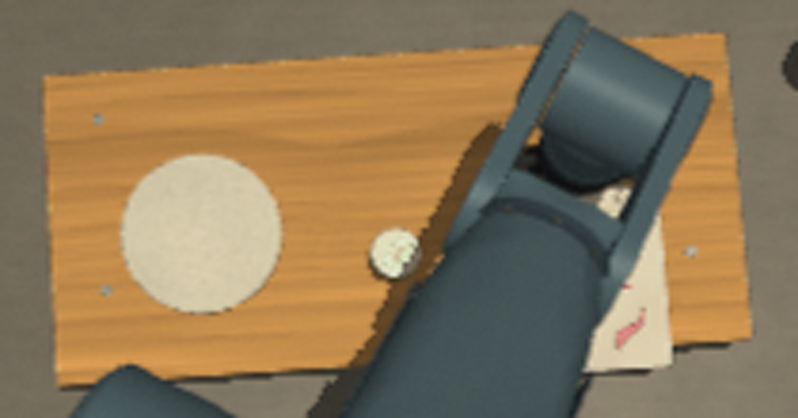

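View pics/c6s.png

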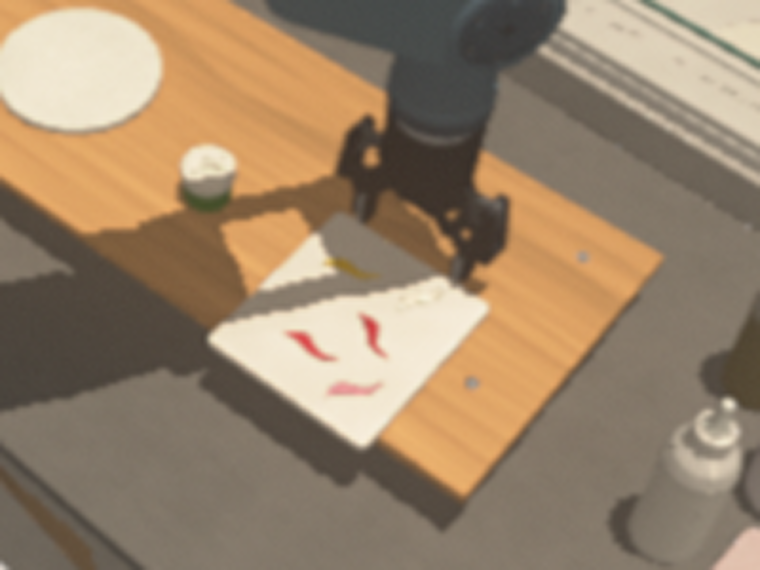

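Square now (back edge at row ~257 on both sides), overhanging by about 2 cm. I'll measure it in the scene view before the last push.

```bash
cat > m.py <<'E'
from h import *
def sp(f,c,z): return w2uv(*ray(f,270+c[0]/3.8-.37,140+c[1]/3.8-.37,z)[:2])*1000
E
python3 -c "
from m import *
print('front',sp('s6',(210,338),.069),sp('s6',(362,447),.069))
print('riser right front',sp('s6',(463,498),.06),'edge',sp('s6',(380,440),.06),sp('s6',(85,233),.06), 'back right',sp('s6',(663,257),.06))
print('right back',sp('s6',(490,308),.069))
for pt in [(133,256),(480,256)]: print('wrist back',w2uv(*ray('w6',*pt,.069)[:2])*1000)
# right front corner in top crop
r=lambda c,z:w2uv(*ray('t6',210+c[0]/3.8-.37,120+c[1]/3.8-.37,z)[:2])*1000
print('top', r((671,365),.069), r((750,340),.06), r((60,385),.06))
"
```

```text
front [ 363.38769797 -127.57164583] [ 361.03843973 -274.2972427 ]
riser right front [ 378.97958583 -352.83780626] edge [ 379.48978246 -278.38504431] [382.18921636  20.07312217] back right [ 668.41462081 -352.48180748]
right back [ 527.83565617 -276.26679022]
wrist back [ 530.83592657 -275.45322874]
wrist back [ 531.00344342 -125.32355272]
top [ 361.67334574 -273.43765074] [ 380.29330585 -349.72020746] [381.23692545 284.70978643]
```

Three estimates agree on an overhang of about 19 mm, so I'll push 21 mm more.

Emit:
move_arm(increments=[{"tx":0,"ty":-0.003,"tz":0,"turn":0},{"tx":0,"ty":-0.006,"tz":0,"turn":0},{"tx":0,"ty":-0.009,"tz":0,"turn":0},{"tx":0,"ty":-0.012,"tz":0,"turn":0},{"tx":0,"ty":-0.015,"tz":0,"turn":0},{"tx":0,"ty":-0.018,"tz":0,"turn":0},{"tx":0,"ty":-0.02,"tz":0,"turn":0},{"tx":0,"ty":-0.021,"tz":0,"turn":0},{"tx":0,"ty":-0.021,"tz":0,"turn":0},{"tx":0,"ty":-0.021,"tz":0,"turn":0},{"tx":0,"ty":-0.012,"tz":0,"turn":0},{"tx":0,"ty":0.0,"tz":0,"turn":0},{"tx":0,"ty":0.0,"tz":0,"turn":0},{"tx":0,"ty":0.0,"tz":0,"turn":0}])

```text
time_s: 7.6
eef_pos: [0.5526, -0.1621, 0.0175]
eef_rot: [0.0, 0.688, 0.726, -0.0]
wrist_force: [0.5, 0.7, -1.0]
opening: 1.0
```

Emit:
move_arm(increments=[{"tx":0,"ty":0,"tz":-0.02,"turn":0},{"tx":0,"ty":0,"tz":-0.06,"turn":0},{"tx":0,"ty":0,"tz":-0.1,"turn":0},{"tx":0,"ty":0,"tz":-0.14,"turn":0},{"tx":0,"ty":0,"tz":-0.18,"turn":0},{"tx":0,"ty":0,"tz":-0.18,"turn":0},{"tx":0,"ty":0,"tz":-0.18,"turn":0}])

```text
time_s: 8.18
eef_pos: [0.5535, -0.163, 0.2009]
eef_rot: [0.003, 0.688, 0.725, 0.001]
wrist_force: [-0.6, -1.1, -0.8]
opening: 1.0
```

```bash
python3 -c "
from h import *
plan(.6,-.192,.018)
snap('wrist','w7');snap('top','t7');snap('scene','s7')
i=cv2.imread('pics/t7.png')[120:230,210:420];cv2.imwrite('pics/c7.png',cv2.resize(i,None,fx=3.8,fy=3.8,interpolation=cv2.INTER_CUBIC))
i=cv2.imread('pics/s7.png')[140:290,270:470];cv2.imwrite('pics/c7s.png',cv2.resize(i,None,fx=3.8,fy=3.8,interpolation=cv2.INTER_CUBIC))
"
```

```text
tool shift mm [  0.7  54.9 183.2] turn -0.03 uv [ 544.1 -192.1] z 0.2008664667398331 yaw 93.00069324259938 F [-0.59 -1.09 -0.8 ] 8.1833
```

View pics/c7.png

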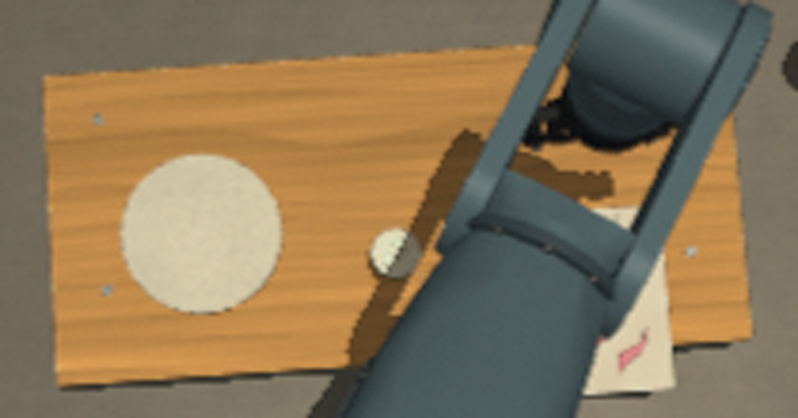

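View pics/c7s.png

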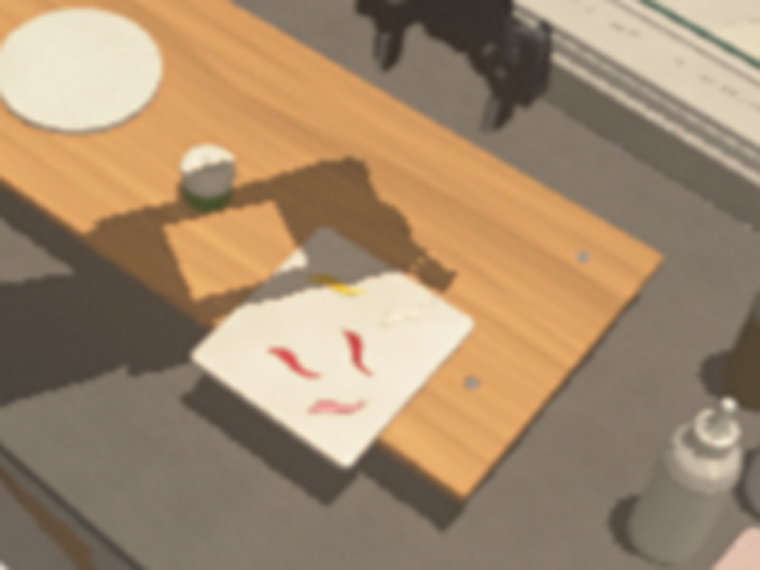

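View pics/w7.png

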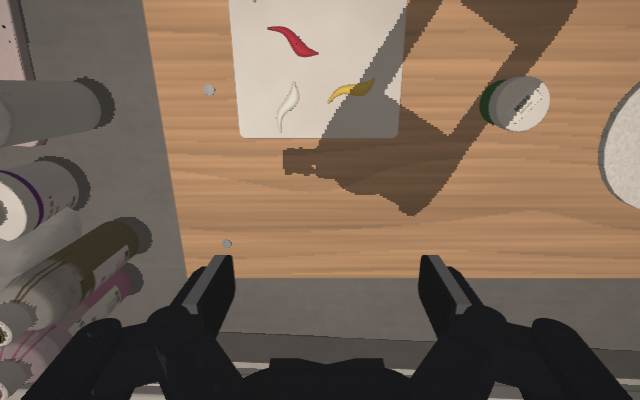

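```bash
python3 -c "
from m import *
print('front',sp('s7',(192,356),.069),sp('s7',(347,468),.069),'right back',sp('s7',(474,323),.069))
print('edge',sp('s7',(463,498),.06),sp('s7',(390,448),.06),sp('s7',(85,233),.06))
for pt in [(241,137),(397,137)]: print('wrist back',w2uv(*ray('w7',*pt,.069)[:2])*1000)
r=lambda c,z:w2uv(*ray('t7',210+c[0]/3.8-.37,120+c[1]/3.8-.37,z)[:2])*1000
print('top', r((676,387),.069), r((750,340),.06), r((60,385),.06))
"
```

```text
front [ 341.60019046 -127.73877833] [ 339.69431872 -276.42648322] right back [ 507.65813593 -274.74464673]
edge [ 378.97958583 -352.83780626] [ 378.72133141 -288.05823827] [382.18921636  20.07312217]
wrist back [ 507.21713111 -272.44383447]
wrist back [ 507.34882971 -125.54101207]
top [ 341.33667346 -276.30728587] [ 380.29330585 -349.72020746] [381.23692545 284.70978643]
```

Emit:
move_arm(increments=[{"tx":0.12,"ty":0.0,"tz":0,"turn":0},{"tx":0.12,"ty":0.0,"tz":0,"turn":0},{"tx":0.12,"ty":0.0,"tz":0,"turn":0},{"tx":0.5,"ty":-0.19,"tz":-0.03,"turn":0},{"tx":0.5,"ty":-0.19,"tz":-0.03,"turn":0},{"tx":0.5,"ty":-0.19,"tz":-0.03,"turn":0},{"tx":0.5,"ty":-0.19,"tz":-0.03,"turn":0},{"tx":0.5,"ty":-0.19,"tz":-0.03,"turn":0},{"tx":0.5,"ty":-0.19,"tz":-0.03,"turn":0},{"tx":0.5,"ty":-0.19,"tz":-0.03,"turn":0},{"tx":0.5,"ty":-0.19,"tz":-0.03,"turn":0},{"tx":0.5,"ty":-0.19,"tz":-0.03,"turn":0},{"tx":0.5,"ty":-0.19,"tz":-0.03,"turn":0},{"tx":0.5,"ty":-0.19,"tz":-0.03,"turn":0},{"tx":0.5,"ty":-0.19,"tz":-0.03,"turn":0},{"tx":0.5,"ty":-0.19,"tz":-0.03,"turn":0},{"tx":0.5,"ty":-0.19,"tz":-0.03,"turn":0}])

```text
time_s: 9.75
eef_pos: [0.3363, 0.326, 0.2264]
eef_rot: [-0.0, 0.689, 0.725, -0.001]
wrist_force: [0.1, 0.1, 0.1]
opening: 0.997
```

```bash
python3 -c "
from h import *
plan(.6,-.192,.018)
snap('top','t8'); r=measure('t8')
for k in (0,1,2):
    if k in r: print(k,[np.round(w2uv(*p),1).tolist() for p in cv2.boxPoints(r[k])])
i=cv2.imread('pics/t8.png')[120:230,210:420];cv2.imwrite('pics/c8.png',cv2.resize(i,None,fx=3.8,fy=3.8,interpolation=cv2.INTER_CUBIC))
"
```

```text
tool shift mm [-499.   248.1  208.7] turn -0.09 uv [353.1 307.7] z 0.22637273902929947 yaw 92.94198352571591 F [0.05 0.06 0.08] 9.75
riser [506.   -3.2] [330.4 645.3] 3.0 [[324.0, 310.0], [358.0, -334.0], [688.0, -317.0], [654.0, 328.0]]
0 [ 416.4 -179.4] [302.5 206.2] 89.18 [[311.0, -329.0], [517.0, -332.0], [522.0, -30.0], [315.0, -27.0]]
1 [503.1 174.5] [142.9 140.9] 89.28 [[432.0, 104.0], [573.0, 102.0], [574.0, 245.0], [434.0, 247.0]]
2 [481.1  -3.1] [45.4 38.7] 89.25 [[461.0, -26.0], [500.0, -26.0], [501.0, 19.0], [462.0, 20.0]]
0 [[293.3, -345.2], [499.0, -359.0], [519.3, -57.2], [313.6, -43.3]]
1 [[436.6, 80.9], [577.2, 71.7], [586.6, 214.4], [446.0, 223.6]]
2 [[459.5, -49.9], [498.1, -52.5], [501.1, -7.2], [462.4, -4.6]]
```

View pics/c8.png

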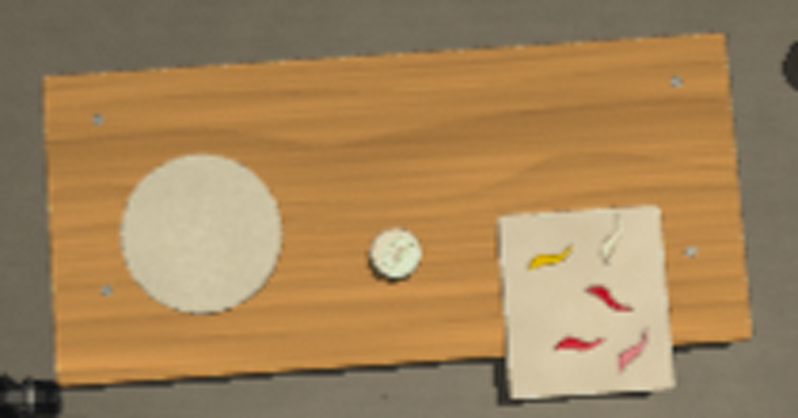

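```bash
python3 -c "
from h import *
r=lambda c,z:w2uv(*ray('t8',210+c[0]/3.8-.37,120+c[1]/3.8-.37,z)[:2])*1000
for c in [(499,216),(660,206),(675,386),(512,398)]: print(np.round(r(c,.069),1))
for c in [(58,385),(480,358),(690,346),(750,340)]: print('edge',np.round(r(c,.06),1))
"
```

```text
[ 509.2 -126.7]
[ 508.7 -275.6]
[ 342.3 -275.5]
[ 341.3 -126.2]
edge [381.4 286.5]
edge [ 380.3 -100.4]
edge [ 378.5 -294. ]
edge [ 380.3 -349.7]
```

The clear top view gives an overhang of about 39 mm (380 − 341) and the board square within about half a degree. The card and pot sit at the same pixels as before, so I'm handing in.

```bash
python3 -c "
from h import *
print(workorder.hand_in())"
```

```text
the job is handed in; nothing more can be done
None
```

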